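Reset the tripped breaker of the desk power unit

TASK

One breaker on the desk power unit has tripped: its button has popped up inside its finger well, while the other two are still sunk fully home. Switch the power unit off by pressing the near end of the big rocker (the end with the ring), then reach into the tripped breaker's well with a fingertip and press its button fully home so that it stays in, and only then switch the unit on again by pressing the rocker's far end (the end with the bar). Do not touch the other two breaker buttons, and do not pull, lift or shift the plugged-in chargers or anything else on the desk.

Things in the scene. Friction and masses are not known exactly. Their poses are not given: they have to be found in the camera images.
- power_unit: Desk power unit, fixed to the worktop: aluminium box 130 mm deep (its x) by 358 mm long (its y) with dark end caps, top face 75 mm above the worktop. Origin: centre of its underside; x points to its back (away from the robot), y along its length to the left, z up. In its top, at x = -25 mm, three round wells at y = -45, 30 and 105 mm, each with a breaker button at the bottom; at x = -20, y = -115 mm the master rocker; at x = 40 mm, behind each well, an outlet.
- breaker_a (a joint): Breaker button in one of the three wells (which of the three wells changes): black round cap 26 mm across, slides straight down. 0 = tripped (popped up, cap top 10 mm below the well's rim), 0.012 m = in (fully home, cap top 22 mm below the rim). Over-centre spring: it resists with up to 5 N until half way (0.006), then snaps home and stays there by itself.
- breaker_b (a joint): Breaker button in one of the three wells (which of the three wells changes): black round cap 26 mm across, slides straight down. 0 = tripped (popped up, cap top 10 mm below the well's rim), 0.012 m = in (fully home, cap top 22 mm below the rim). Over-centre spring: it resists with up to 5 N until half way (0.006), then snaps home and stays there by itself.
- breaker_c (a joint): Breaker button in one of the three wells (which of the three wells changes): black round cap 26 mm across, slides straight down. 0 = tripped (popped up, cap top 10 mm below the well's rim), 0.012 m = in (fully home, cap top 22 mm below the rim). Over-centre spring: it resists with up to 5 N until half way (0.006), then snaps home and stays there by itself.
- breaker_a_top (a point): Centre of the top face of that breaker's cap; it goes down with the cap. The well round it is 47 mm across with its rim at the unit's top face, 75 mm above the worktop, and its floor 30 mm below the rim.
- breaker_b_top (a point): Centre of the top face of that breaker's cap; it goes down with the cap. The well round it is 47 mm across with its rim at the unit's top face, 75 mm above the worktop, and its floor 30 mm below the rim.
- breaker_c_top (a point): Centre of the top face of that breaker's cap; it goes down with the cap. The well round it is 47 mm across with its rim at the unit's top face, 75 mm above the worktop, and its floor 30 mm below the rim.
- rocker (a joint): Master rocker at the right end of the unit: black paddle 58 mm long along the unit's x, 30 mm wide, pivoting at its middle about the unit's y. 0 rad = on (far end down), 0.30 rad = off (near end down). Over-centre spring: it needs 3 to 5 N at the raised end until half way (0.15), then snaps over and stays.
- rocker_near (a point): Point on the top of the rocker's near half (ring mark), 21 mm from the middle, moving with it: about 6 mm higher when that end is up than when it is down. The pressed-down half lies level about 2 mm above the unit's top face; the raised end stands about 10 mm above that face.
- rocker_far (a point): The same point on the rocker's far half (bar mark).
- charger_cube: White plug-in charger 38 x 40 x 31 mm, loosely seated by two blades in an outlet behind a well. Origin: centre of its underside, on the unit's top face.
- charger_slab: White plug-in charger 44 x 30 x 24 mm, seated likewise in another outlet. Origin: centre of its underside.
- mini_stapler: Small red stapler, 28 x 111 x 36 mm, lying in front of the unit; origin: centre of its underside.
- usb_stick: Green memory stick, 18 x 52 x 9 mm, in front of the unit; origin: centre of its underside.
- sticky_pad: Pink sticky-note pad, 50 x 50 x 16 mm, left of the unit; origin: centre of its underside.
- mouse: Black computer mouse, 102 x 59 x 35 mm, at the right; origin: centre of its underside.
- calculator: Desk calculator, 75 x 150 x 20 mm, at the right; origin: centre of its underside.
- glue_stick: Glue stick lying behind the unit, 25 x 102 x 25 mm; origin: centre of its underside.

How it is judged:
On the way, in this order (a step that is already met when the one before it is completed fails the run):
1. the rocker is switched off while the tripped breaker is still up (value of joint rocker above 0.27 rad and value of joint breaker_a below 0.003 m), for 0.2 s.
2. the tripped breaker is pressed home with the rocker off (value of joint breaker_a above 0.0105 m and value of joint rocker above 0.27 rad), for 0.2 s.
3. the rocker is switched on again, the breaker staying in (value of joint rocker below 0.03 rad and value of joint breaker_a above 0.0105 m), for 0.2 s.
At the end, for the whole second after the job is handed in: The rocker is on (far end down, within 0.03 rad of 0), all three breakers are home (over 10.5 mm of their 12 mm), and both chargers are still seated in their outlets (within 6 mm of where they were) (all of step 3 and value of joint each of breaker_b, breaker_c above 0.0105 m and distance of each of charger_cube, charger_slab from where it was at the start of the episode below 0.006 m); the robot touches nothing.
It fails at once if one of the two breakers that had not tripped is touched (over 1 N) (contact force between any of the arm, the fingers and breaker_b above 1 N or contact force between any of the arm, the fingers and breaker_c above 1 N).
It fails at once if a charger is pulled, lifted or shifted by more than 6 mm (distance of any of charger_cube, charger_slab from where it was at the start of the episode above 0.006 m).
It fails at once if another thing on the desk is shifted or lifted by more than 20 mm (distance of any of mini_stapler, usb_stick, sticky_pad, mouse, calculator, glue_stick from where it was at the start of the episode above 0.02 m).
It also fails if it takes over 42 s, if anything falls off the work surface, if the arm or the gripper's body presses on something with over 40 N, if the wrist force passes 120 N, or if a joint passes its speed limit or range.

ROBOT

A 6-joint arm with a two-finger parallel gripper is mounted at the origin on a cart in front of the work surface, level with it; the furniture and walls round the work are solid. World frame = base frame: x ahead of the robot, y to its left, z up, the work surface at z = 0. Lengths are in m, angles in rad, forces in N, time in s.
With the tool pointing down it reaches from about 0.35 to 1 m from the base axis. Payload 7.1 kg.
Tool frame: the origin (TCP) lies at the very end of the fingers, on their centre line; the grasp point (between the pads) lies grip_point_offset behind it (grip_point_offset is the distance from the TCP to the grasp point, in m); z points along the fingers, y is the direction in which the jaws open and shut (so a half turn about z gives the same grasp; the last joint's range is limited). The gripper opens to 85 mm and grips with 20 to 120 N. Pads are 22 mm wide; open, the fingers measure 114 mm over their backs; the gripper's body (76 mm by 85 mm) begins 54 mm behind the grasp point. The pads swing forward as they close: fully open they stand 13 mm farther back than shut.
Start: joints at [-1.188, 0.423, 1.63, -0, 1.089, -0.019], TCP at [0.244, -0.575, 0.231] pointing down, gripper open.
Joint ranges: [-3, 3], [-0.9, 2.11], [0.09, 2.58], [-1.31, 4.45], [0.11, 2.69], [-2.54, 2.54]. Speed limits (rad/s): [2.39, 2.39, 3.01, 3.14, 3.14, 3.14].

INTERFACE

Orientations are given as a unit quaternion [x, y, z, w].
In Python, from bench import * gives the robot as it stands.
- The arm moves only by the shell command python3 -m jog 'ROWS' [FORCE]. ROWS is JSON, a list of rows, each an object of numbers: "jaw": the finger opening in mm, from 0 to 85.4; "dx", "dy", "dz": the shift along the tool's x, y, z in mm; "spin": the turn about the tool's z in degrees. A call has 1 to 10 rows; each row shifts and turns the commanded pose from where the row before left it, along the tool's axes as they then stand; what a row does not reach is not made up. A row lasts 1/8 s, in which the tool goes at most 62.5 mm and 10.7 degrees, less where a joint would pass 70% of its speed; a pose out of reach is approached as far as the arm can. A call is refused whole if a number of a shift passes 62.5 or a number of a turn 10.7, either way. A call with a gripper value outside its range is refused whole. The fingers move at their own pace and stop on an object; FORCE is the grip in N (left out, the last holds). Time passes only in rows, so rows that do not move let the fingers close. It gives the time, the measured TCP pose, the force and the opening at its end, in the units of the state.
- get_state(): the state, without advancing time (a new reading comes with each control period).
- read_camera(name): name is "side" or "top" or "wrist"; returns the picture (400x640x3 uint8, red, green, blue); there is no depth.
- camera_info(name): a dict with "vfov" (degrees; the focal length in pixels is half the picture's height over the tangent of half this angle, whatever the lens; pixels are square), "cx", "cy" (the principal point, pixels), "position" and "orientation" of the camera in the world. Camera axes: x right, y up, looking along -z (the intrinsics and any distortion apply to the point x, -y, -z); pixel columns grow to the right and rows downward; lengths in m; the calibration is good to about 2 mm. A picture is of the moment at which its call begins: read the wrist's pose just before it. camera_info takes no time and is no camera call; for the wrist camera it gives the pose at the moment of the call.
- job_done(): hands the job in, once; it reports no verdict.
Trained networks look in the newest picture that a camera, given by its name, has taken for a name from the list of things; names that differ only in an ending like _2 or _b are one class to them, and where a whole thing is asked for, a point or a joint stands for the part that bears it (a point fixed in the world has none). Each returns a list of dicts, best first, with "confidence" (0 to 1); they miss things now and then, are a little off and sometimes report something else, mostly with a low value. They report only what shows in the picture. A call takes as long as a camera call.
- cut_out(camera, label): "region" (400x640 bool, what is visible of it) and "bbox" ([centre column, centre row, width, height] in pixels, round what is visible of it).
The state is a dict: "t": time; "qpos": joint angles; "joint_vel": joint speeds; "joint_torque": joint torques, N m; "tcp_pos": TCP position; "eef_rot": TCP orientation; "force": force on the tool from outside, world axes, zero at the start; "torque": the same for the moment, N m; "width": finger opening in m.
Only numpy, scipy, OpenCV 4.12 (cv2) and the standard library are available. Lean on these libraries where they do the work, as an engineer would, in place of code of your own. Each camera call takes 0.05 s, during which the arm holds its last target.

## Working session

There is one attempt and no reset: what is moved stays moved. The work goes in short steps, Python scripts to look and compute and a shell command to move; the robot and the scene stay as the last step left them, time stands still between calls to the robot, and variables do not carry over. Pictures are saved under pics/ and viewed, and the job is handed in when it is done.

```bash
ls; mkdir -p pics; python3 - <<'E'
from bench import *
import cv2
s=get_state(); print(s)
for n in("top","side","wrist"):
    i=camera_info(n); print(n,i)
    cv2.imwrite(f"pics/{n}0.png",read_camera(n)[:,:,::-1])
E
```

```text
pics
{'t': 0.0, 'qpos': array([-1.18800198e+00,  4.23837484e-01,  1.63071720e+00,  2.19143848e-05,
        1.08861765e+00, -1.90021175e-02]), 'joint_vel': array([-0.00128227, -0.00010405,  0.00063812, -0.00109411,  0.00024301,
       -0.00070228]), 'joint_torque': array([ 1.10912180e-03, -5.57385671e+01, -2.81734192e+01,  5.97833923e-05,
        7.61093834e-03, -4.01540518e-06]), 'tcp_pos': array([ 0.24423608, -0.57468668,  0.23053711]), 'eef_rot': array([ 9.79888441e-01,  1.99544530e-01, -1.33334305e-04, -7.78566229e-04]), 'force': array([ 0.11612628,  0.38857391, -0.17224055]), 'torque': array([ 0.01794794, -0.04095467,  0.0002942 ]), 'width': 0.08554460077428429}
top {'vfov': 48.30341649520332, 'cx': 316.95638349277635, 'cy': 198.90897598643227, 'position': array([ 0.40674316, -0.06306296,  1.295215  ]), 'orientation': array([-0.04330336,  0.04163138,  0.70662792, -0.70503094])}
side {'vfov': 54.07135967127568, 'cx': 325.03504545191765, 'cy': 200.34728152497198, 'position': array([0.53269986, 1.12897788, 0.56415233]), 'orientation': array([-0.01337823,  0.55477591,  0.83188889,  0.00236461])}
wrist {'vfov': 68.05981162208684, 'cx': 315.58024187287737, 'cy': 199.146511636783, 'position': array([ 0.31411771, -0.54546367,  0.37261842]), 'orientation': array([-0.12579359,  0.08364421, -0.54565232,  0.82428342])}
```

View pics/top0.png

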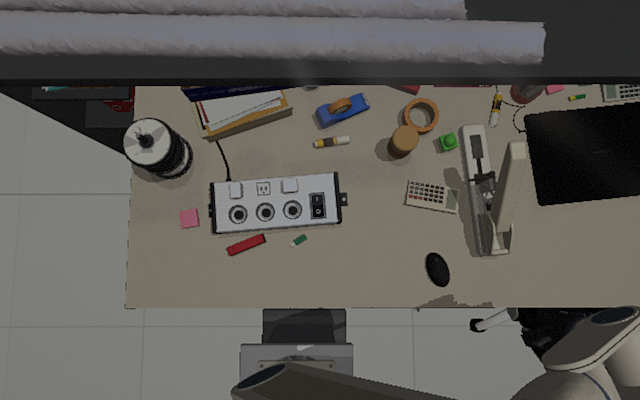

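View pics/side0.png

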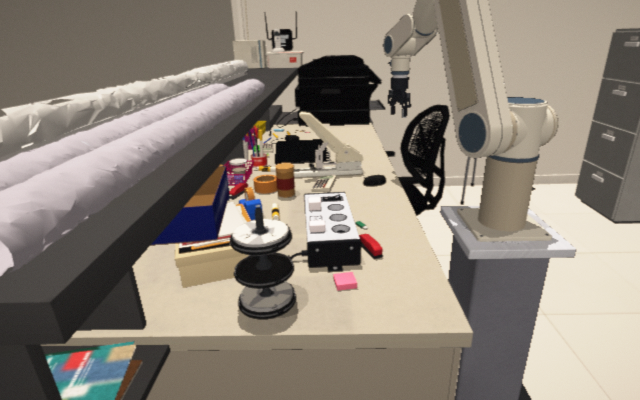

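View pics/wrist0.png

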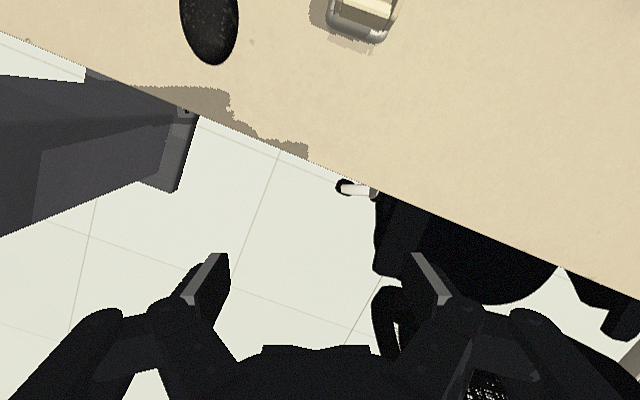

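```bash
cat > h.py <<'E'
from bench import *
import numpy as np, cv2
from scipy.spatial.transform import Rotation as R
def ray(i,u,v):
    f=200/np.tan(np.radians(i["vfov"])/2)
    d=np.array([(u-i["cx"])/f,-(v-i["cy"])/f,-1.])
    return np.array(i["position"]),R.from_quat(i["orientation"]).as_matrix()@d
def atz(i,u,v,z):
    p,d=ray(i,u,v); return p+d*(z-p[2])/d[2]
def proj(i,P):
    f=200/np.tan(np.radians(i["vfov"])/2)
    q=(np.atleast_2d(P)-i["position"])@R.from_quat(i["orientation"]).as_matrix()
    return np.c_[i["cx"]+f*q[:,0]/-q[:,2], i["cy"]-f*q[:,1]/-q[:,2]]
E
python3 - <<'E'
from h import *
i=camera_info("top"); im=cv2.imread("pics/top0.png")
cv2.imwrite("pics/topz.png",cv2.resize(im[160:260,190:350],None,fx=5,fy=5,interpolation=cv2.INTER_CUBIC))
im=cv2.imread("pics/side0.png")
cv2.imwrite("pics/sidez.png",cv2.resize(im[180:280,290:390],None,fx=6,fy=6,interpolation=cv2.INTER_CUBIC))
read_camera("top")
for l in("breaker_a_top","rocker","power_unit","charger_cube","charger_slab"):
    for r in cut_out("top",l)[:4]:
        b=r["bbox"];print(l,round(r["confidence"],2),b,atz(i,b[0],b[1],.075))
E
```

```text
breaker_a_top 0.29 [292.8, 184.8, 19.5, 19.5] [0.59359089 0.00641896 0.075     ]
rocker 0.71 [317.7, 204.9, 17.6, 26.1] [ 0.53750539 -0.06233945  0.075     ]
power_unit 0.9 [276.5, 187.6, 136.2, 95.0] [0.58587578 0.05145602 0.075     ]
charger_cube 0.67 [292.6, 187.2, 15.2, 17.3] [0.58688285 0.00694259 0.075     ]
charger_slab 0.51 [236.9, 190.1, 13.0, 20.1] [0.57916661 0.16085362 0.075     ]
```

View pics/topz.png

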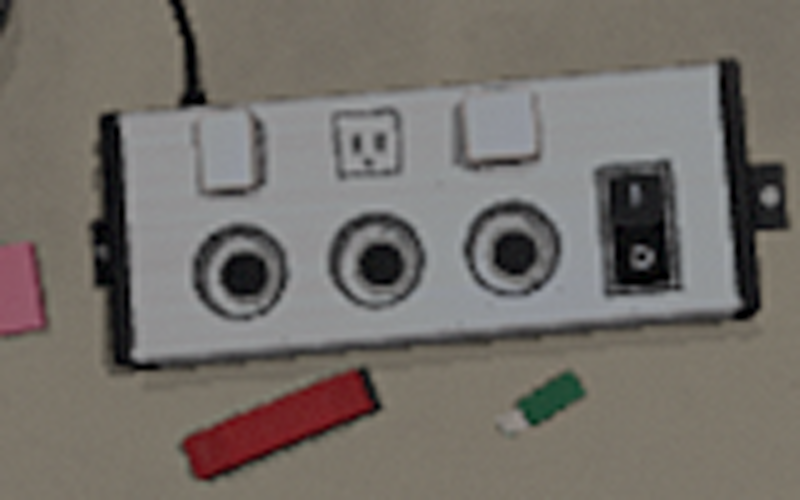

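View pics/sidez.png

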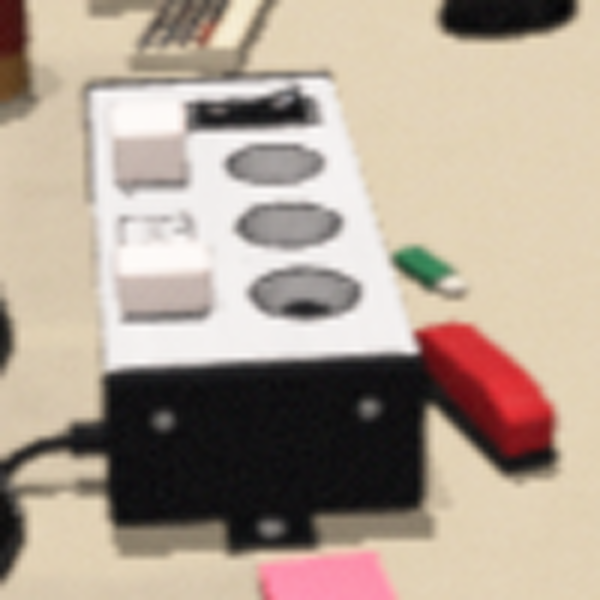

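```bash
python3 - <<'E'
from h import *
i=camera_info("top"); j=camera_info("side")
z=lambda u,v:(190+(u+.5)/5-.5,160+(v+.5)/5-.5)
W=np.array([atz(i,*z(*p),.075) for p in((512,248),(377,260),(241,270))]);print(W)
rk=atz(i,*z(640,230),.077)
L=np.array([[-.025,-.045],[-.025,.03],[-.025,.105],[-.020,-.115]])
P=np.vstack([W,rk])[:,:2]
A=L-L.mean(0);B=P-P.mean(0);H=A.T@B
a=np.arctan2(H[0,1]-H[1,0],H[0,0]+H[1,1])
Rm=np.array([[np.cos(a),-np.sin(a)],[np.sin(a),np.cos(a)]]);t=P.mean(0)-Rm@L.mean(0)
print("yaw",np.degrees(a),"t",t,"res mm",(L@Rm.T+t-P)*1000)
np.save("pose.npy",[a,*t])
for y in(-.045,.03,.105):
  for d in(.010,.022):
    c=np.r_[Rm@[-.025,y]+t,.075-d]; print(y,d,((proj(i,c)-[190,160]+.5)*5-.5), ((proj(j,c)-[290,180]+.5)*6-.5))
# draw
im=cv2.imread("pics/topz.png")
for pts in ([[-.065,-.179],[-.065,.179],[.065,.179],[.065,-.179]],):
  w=np.array([np.r_[Rm@p+t,.075] for p in pts]); q=((proj(i,w)-[190,160]+.5)*5-.5); cv2.polylines(im,[q.astype(np.int32)],True,(0,255,0))
cv2.imwrite("pics/topo.png",im)
E
```

```text
[[0.52578894 0.00832082 0.075     ]
 [0.51934132 0.08246995 0.075     ]
 [0.51400329 0.15711604 0.075     ]]
yaw 4.334397659150091 t [0.54683275 0.0544884 ] res mm [[-0.48370792 -0.59315497]
 [ 0.29560784  0.04321872]
 [-0.03465718  0.18262373]
 [ 0.22275726  0.36731252]]
-0.045 0.01 [[514.11389064 250.6169779 ]] [[274.14300178 181.15765681]]
-0.045 0.022 [[515.33876916 252.67242288]] [[274.4833031  202.09949093]]
0.03 0.01 [[379.06136417 261.12318554]] [[287.66711043 242.73147832]]
0.03 0.022 [[381.57687706 263.07911273]] [[287.97401944 264.67518097]]
0.105 0.01 [[243.89655266 271.63812823]] [[302.90972612 312.12947872]]
0.105 0.022 [[247.7048358  273.49437221]] [[303.17177014 335.1688237 ]]
```

View pics/topo.png

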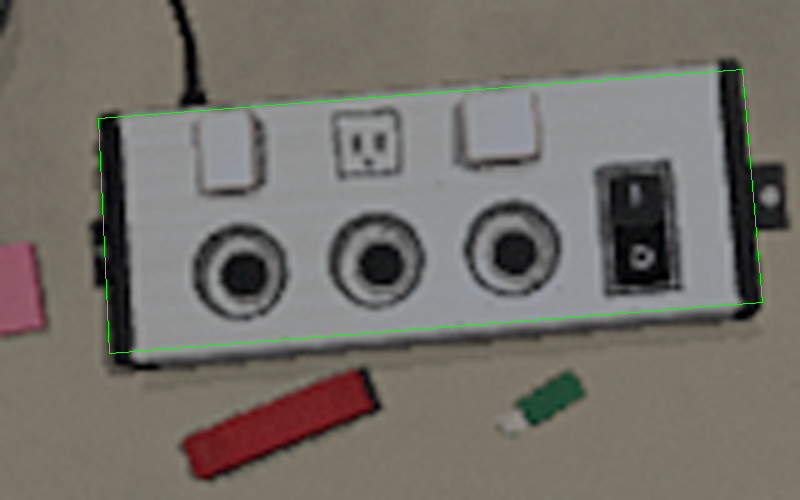

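The top and side views agree that the tripped breaker is in the left well (y=+105): its cap is offset as expected for a raised button. I'll move to a hover and check with the wrist camera.

```bash
python3 -m jog '[{"jaw":0,"spin":9.4},{"jaw":0,"spin":9.3}]' 30; python3 -m jog '[{"dx":25,"dy":-56,"dz":-2},{"dx":25,"dy":-56,"dz":-2},{"dx":25,"dy":-56,"dz":-2},{"dx":25,"dy":-56,"dz":-2},{"dx":25,"dy":-56,"dz":-2},{"dx":25,"dy":-56,"dz":-2},{"dx":25,"dy":-56,"dz":-2},{"dx":25,"dy":-56,"dz":-2},{"dx":25,"dy":-56,"dz":-2},{"dx":25,"dy":-56,"dz":-2}]'
python3 - <<'E'
from h import *
import json
s=get_state();i=camera_info("wrist");im=read_camera("wrist")
print(s["t"],s["tcp_pos"],s["eef_rot"],s["width"]);print(i)
np.savez("w1.npz",**{k:i[k] for k in i})
cv2.imwrite("pics/w1.png",im[:,:,::-1])
E
```

```text
0.45 [ 0.24442886 -0.57515527  0.23124986] [ 9.79886573e-01  1.99555257e-01 -1.40264160e-05 -6.63582929e-05] 0.08581109601214966
{'vfov': 68.05981162208684, 'cx': 315.58024187287737, 'cy': 199.146511636783, 'position': array([ 0.31421423, -0.54570333,  0.37325316]), 'orientation': array([-0.1261488 ,  0.08312907, -0.54573068,  0.82422938])}validation failed for argument at $[0]...
validation failed for argument at $[0]...
```

```bash
sleep 1; ls pics
```

```text
side0.png
sidez.png
top0.png
topo.png
topz.png
w1.png
wrist0.png
```

View pics/w1.png

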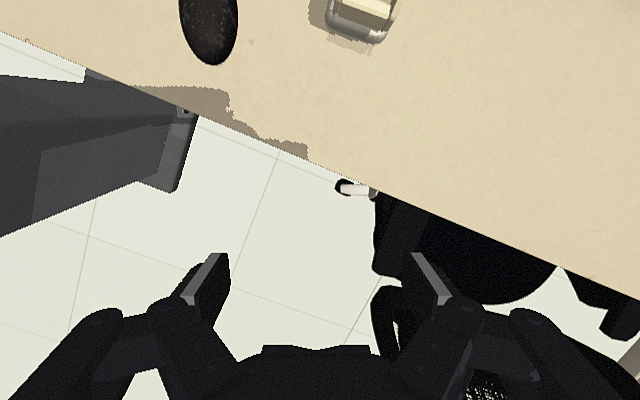

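The wrist picture hasn't changed because both calls were refused. The rows probably need every key, so I'll try that.

```bash
python3 -m jog '[{"jaw":0,"dx":0,"dy":0,"dz":0,"spin":9.4},{"jaw":0,"dx":0,"dy":0,"dz":0,"spin":9.3}]' 30
```

```text
t: 0.75
tcp_pos: [0.2444, -0.5752, 0.2313]
eef_rot: [0.999, 0.035, 0.0, 0.0]
force: [-0.3, 0.6, 0.1]
width: 0.0514
```

```bash
python3 -m jog '[{"jaw":0,"dx":25,"dy":-56,"dz":-2,"spin":0},{"jaw":0,"dx":25,"dy":-56,"dz":-2,"spin":0},{"jaw":0,"dx":25,"dy":-56,"dz":-2,"spin":0},{"jaw":0,"dx":25,"dy":-56,"dz":-2,"spin":0},{"jaw":0,"dx":25,"dy":-56,"dz":-2,"spin":0},{"jaw":0,"dx":25,"dy":-56,"dz":-2,"spin":0},{"jaw":0,"dx":25,"dy":-56,"dz":-2,"spin":0},{"jaw":0,"dx":25,"dy":-56,"dz":-2,"spin":0},{"jaw":0,"dx":25,"dy":-56,"dz":-2,"spin":0},{"jaw":0,"dx":25,"dy":-56,"dz":-2,"spin":0}]'
python3 - <<'E'
from h import *
import json
s=get_state();i=camera_info("wrist");im=read_camera("wrist")
print(s["t"],s["tcp_pos"],s["eef_rot"],s["width"]);print(i)
np.savez("w1.npz",**{k:i[k] for k in i})
cv2.imwrite("pics/w2.png",im[:,:,::-1])
E
```

```text
t: 2.0
tcp_pos: [0.4521, 0.0041, 0.2518]
eef_rot: [0.999, 0.038, 0.001, 0.0]
force: [-0.1, -0.7, -0.0]
width: -0.0002
2.0 [0.45209939 0.00405012 0.2518254 ] [9.99287044e-01 3.77494733e-02 6.10930408e-04 8.91648067e-05] -0.00016748161168310323
{'vfov': 68.05981162208684, 'cx': 315.58024187287737, 'cy': 199.146511636783, 'position': array([0.52757249, 0.0095205 , 0.39394242]), 'orientation': array([-0.11060606,  0.10178829, -0.67245543,  0.72471314])}
```

View pics/w2.png

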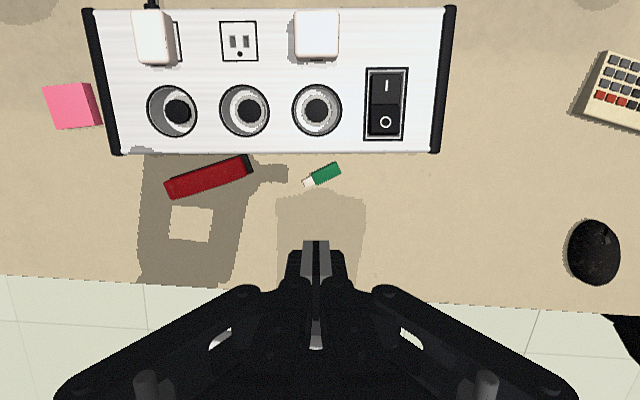

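```bash
python3 - <<'E'
from h import *
i=dict(np.load("w1.npz"));a,tx,ty=np.load("pose.npy");Rm=np.array([[np.cos(a),-np.sin(a)],[np.sin(a),np.cos(a)]])
im=cv2.imread("pics/w2.png")
def W(x,y,z): return np.r_[Rm@[x,y]+[tx,ty],z]
o=cv2.resize(im[0:165,75:465],None,fx=2,fy=2,interpolation=cv2.INTER_CUBIC)
def q(P): return ((proj(i,P)-[75,0]+.5)*2-.5).astype(int)
th=np.linspace(0,6.28,60)
for y in(-.045,.03,.105):
  cv2.polylines(o,[q([W(-.025+.0235*np.cos(t),y+.0235*np.sin(t),.075) for t in th])],True,(0,255,0))
  for d,c in((.01,(0,0,255)),(.022,(255,0,0))):
    cv2.polylines(o,[q([W(-.025+.013*np.cos(t),y+.013*np.sin(t),.075-d) for t in th])],True,c)
cv2.polylines(o,[q([W(sx*.065,sy*.179,.075) for sx,sy in((1,1),(1,-1),(-1,-1),(-1,1))])],True,(0,255,0))
cv2.polylines(o,[q([W(-.02+sx*.029,-.115+sy*.015,.079) for sx,sy in((1,1),(1,-1),(-1,-1),(-1,1))])],True,(0,255,255))
cv2.imwrite("pics/w2o.png",o)
E
```

```text
(no output)
```

View pics/w2o.png

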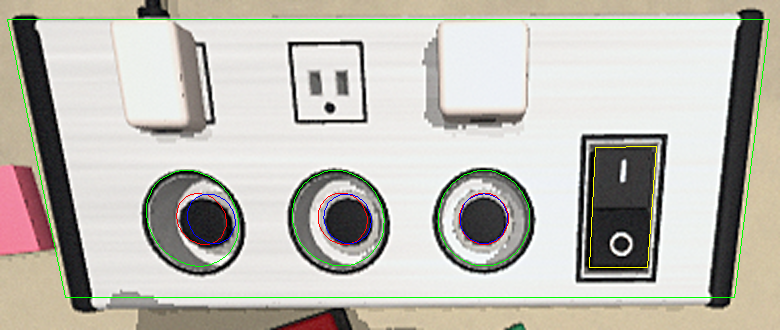

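```bash
python3 - <<'E'
import cv2
im=cv2.imread("pics/w2.png")
o=cv2.convertScaleAbs(im[80:142,140:350],alpha=1.6,beta=10)
o=(255*(im[80:142,140:350]/255.)**.5).astype('uint8')
cv2.imwrite("pics/w2z.png",cv2.resize(o,(798,236),interpolation=cv2.INTER_CUBIC))
s=cv2.imread("pics/side0.png")[195:240,325:355]
cv2.imwrite("pics/sz.png",cv2.resize((255*(s/255.)**.6).astype('uint8'),None,fx=12,fy=12,interpolation=cv2.INTER_CUBIC))
E
```

```text
(no output)
```

View pics/w2z.png

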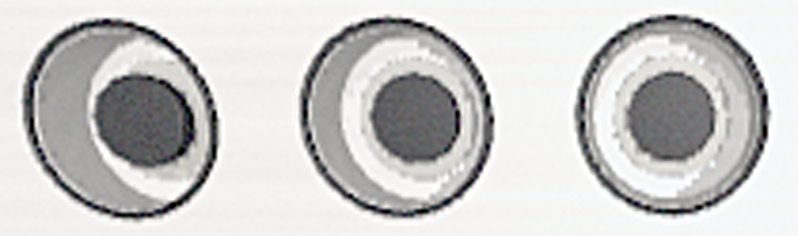

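View pics/sz.png

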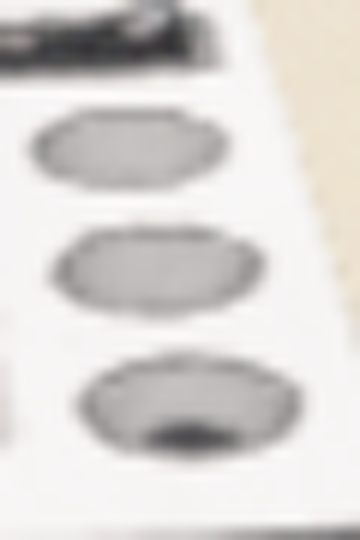

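```bash
python3 - <<'E'
from h import *
i=dict(np.load("w1.npz"))
z=lambda u,v:(140+(u+.5)/3.8-.5,80+(v+.5)/3.8-.5)
W=[atz(i,*z(*p),.075) for p in((672,114.5),(396,117),(121,118))]
rk=atz(i,(622+.5)/2-.5+75,(208+.5)/2-.5,.077)
L=np.array([[-.025,-.045],[-.025,.03],[-.025,.105],[-.020,-.115]])
P=np.vstack([W,rk])[:,:2];print(P)
A=L-L.mean(0);B=P-P.mean(0);H=A.T@B
a=np.arctan2(H[0,1]-H[1,0],H[0,0]+H[1,1])
Rm=np.array([[np.cos(a),-np.sin(a)],[np.sin(a),np.cos(a)]]);t=P.mean(0)-Rm@L.mean(0)
print("yaw",np.degrees(a),"t",t,"res mm",(L@Rm.T+t-P)*1000)
p0=np.load("pose.npy"); p=(p0+[a,*t])/2; print(p0,p); np.save("pose2.npy",p)
a=p[0];Rm=np.array([[np.cos(a),-np.sin(a)],[np.sin(a),np.cos(a)]]);t=p[1:]
s=get_state();Rt=R.from_quat(s["eef_rot"]).as_matrix()
for n,l in(("near",(-.042,-.115)),("far",(.002,-.115)),("well",(-.025,.105))):
  g=Rm@l+t; print(n,g, "tool mm",1000*(Rt.T@(np.r_[g,.12]-s["tcp_pos"])))
E
```

```text
[[ 0.52491177  0.00800655]
 [ 0.51865531  0.08265478]
 [ 0.5128082   0.15705702]
 [ 0.53606252 -0.06192758]]
yaw 4.758551436333599 t [0.5462591  0.05464638] res mm [[ 0.16657246 -0.27899062]
 [ 0.20126018 -0.18573111]
 [-0.17340784  0.15351516]
 [-0.19442479  0.31120658]]
[0.07564951 0.54683275 0.0544884 ] [0.07935095 0.54654593 0.05456739]
near [ 0.51379387 -0.06339999] tool mm [ 52.86032922  77.85776099 132.36628112]
far [ 0.55765542 -0.05991221] tool mm [ 96.85996136  77.81620228 132.54133872]
well [0.51330148 0.1572553 ] tool mm [  69.6499859  -142.15736366  133.03885507]
```

```bash
python3 -m jog '[{"jaw":0,"dx":27,"dy":39,"dz":20,"spin":0},{"jaw":0,"dx":26,"dy":39,"dz":20,"spin":0},{"jaw":0,"dx":0,"dy":0,"dz":40,"spin":0},{"jaw":0,"dx":0,"dy":0,"dz":40,"spin":0},{"jaw":0,"dx":0,"dy":0,"dz":10,"spin":0},{"jaw":0,"dx":0,"dy":0,"dz":0,"spin":0}]'
python3 - <<'E'
from h import *
s=get_state();print(s["tcp_pos"],s["eef_rot"],s["force"])
im=read_camera("wrist");cv2.imwrite("pics/w3.png",im[:,:,::-1])
E
```

```text
t: 2.8
tcp_pos: [0.5103, -0.0717, 0.1215]
eef_rot: [0.999, 0.038, -0.0, -0.0]
force: [0.3, -0.5, 0.5]
width: 0.0001
[ 0.51029842 -0.07171099  0.12145118] [ 9.99287157e-01  3.77502672e-02 -3.00688771e-04 -7.34823739e-05] [ 0.29568251 -0.45740201  0.50922566]
```

View pics/w3.png

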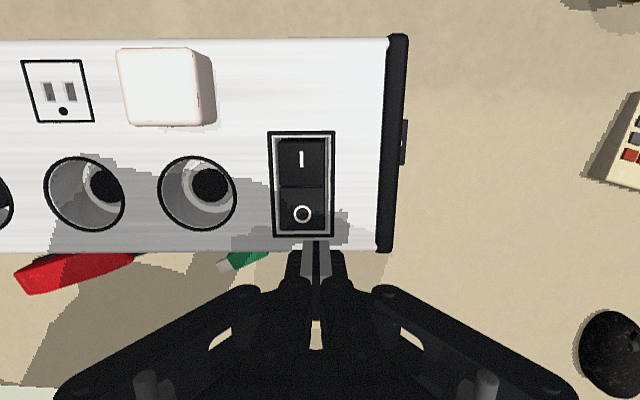

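```bash
python3 -m jog '[{"jaw":0,"dx":4,"dy":-8,"dz":0,"spin":0},{"jaw":0,"dx":0,"dy":0,"dz":20,"spin":0},{"jaw":0,"dx":0,"dy":0,"dz":12,"spin":0},{"jaw":0,"dx":0,"dy":0,"dz":0,"spin":0}]'
python3 - <<'E'
from h import *
s=get_state();print(s["tcp_pos"],s["eef_rot"],s["force"])
im=read_camera("wrist");cv2.imwrite("pics/w4.png",im[:,:,::-1])
i=camera_info("wrist");print(proj(i,s["tcp_pos"]),proj(i,[.51379,-.0634,.083]))
E
```

```text
t: 3.35
tcp_pos: [0.5134, -0.0631, 0.0891]
eef_rot: [0.999, 0.038, -0.0, -0.0]
force: [-0.8, 0.2, 0.1]
width: 0.0001
[ 0.51340644 -0.06313369  0.08912158] [ 9.99283514e-01  3.78450471e-02 -4.47731302e-04 -1.04518785e-04] [-0.80017342  0.1601986   0.08990407]
[[314.54595632 255.52187962]] [[315.10189624 249.63924535]]
```

View pics/w4.png

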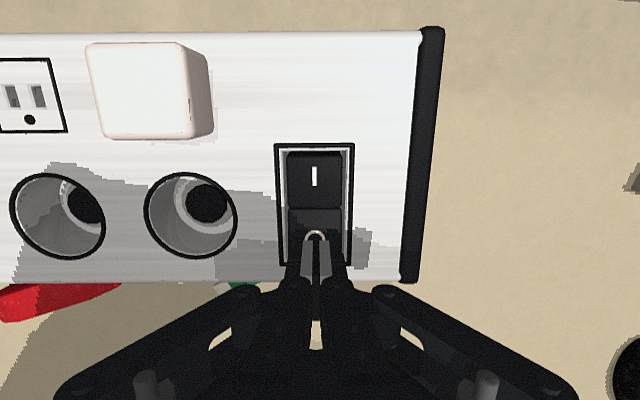

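```bash
python3 -m jog '[{"jaw":0,"dx":0,"dy":0,"dz":4,"spin":0},{"jaw":0,"dx":0,"dy":0,"dz":3,"spin":0},{"jaw":0,"dx":0,"dy":0,"dz":0,"spin":0}]';python3 -m jog '[{"jaw":0,"dx":0,"dy":0,"dz":2,"spin":0},{"jaw":0,"dx":0,"dy":0,"dz":2,"spin":0},{"jaw":0,"dx":0,"dy":0,"dz":0,"spin":0}]';python3 -m jog '[{"jaw":0,"dx":0,"dy":0,"dz":1,"spin":0},{"jaw":0,"dx":0,"dy":0,"dz":0,"spin":0}]'
```

```text
t: 3.78
tcp_pos: [0.5135, -0.0635, 0.0822]
eef_rot: [0.999, 0.038, -0.0, -0.0]
force: [-1.3, -0.6, 0.4]
width: 0.0002
t: 4.15
tcp_pos: [0.5136, -0.0635, 0.0781]
eef_rot: [0.999, 0.038, -0.0, -0.0]
force: [0.7, 0.2, -0.1]
width: -0.0002
t: 4.4
tcp_pos: [0.5137, -0.0635, 0.0773]
eef_rot: [0.999, 0.038, -0.0, -0.0]
force: [0.2, -0.8, 0.6]
width: 0.0003
```

```bash
python3 -m jog '[{"jaw":0,"dx":0,"dy":0,"dz":1,"spin":0},{"jaw":0,"dx":0,"dy":0,"dz":1,"spin":0},{"jaw":0,"dx":0,"dy":0,"dz":0,"spin":0}]'; python3 - <<'E'
from h import *
s=get_state();print(s["tcp_pos"],s["force"])
im=read_camera("wrist");cv2.imwrite("pics/w5.png",im[100:300,200:440,::-1].repeat(2,0).repeat(2,1))
E
```

```text
t: 4.78
tcp_pos: [0.5138, -0.0635, 0.0769]
eef_rot: [0.999, 0.038, 0.0, 0.0]
force: [-5.2, 0.5, 19.1]
width: -0.0003
[ 0.51380726 -0.06348686  0.07685909] [-5.2232283   0.50700084 19.09178092]
```

View pics/w5.png

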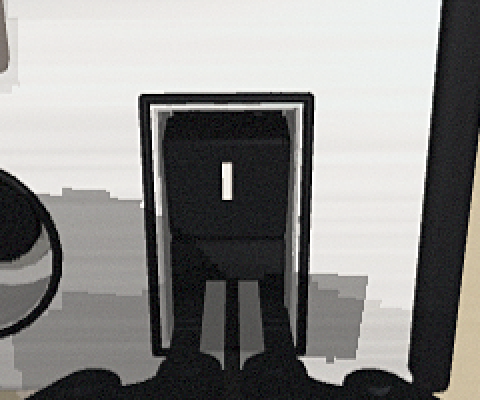

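```bash
python3 -m jog '[{"jaw":0,"dx":0,"dy":0,"dz":-20,"spin":0},{"jaw":0,"dx":0,"dy":0,"dz":-30,"spin":0},{"jaw":0,"dx":4,"dy":-55,"dz":0,"spin":0},{"jaw":0,"dx":4,"dy":-55,"dz":0,"spin":0},{"jaw":0,"dx":4,"dy":-55,"dz":0,"spin":0},{"jaw":0,"dx":4,"dy":-55,"dz":0,"spin":0},{"jaw":0,"dx":0,"dy":0,"dz":0,"spin":0},{"jaw":0,"dx":0,"dy":0,"dz":0,"spin":0}]'; python3 - <<'E'
from h import *
s=get_state();print(s["tcp_pos"],s["force"])
im=read_camera("wrist");cv2.imwrite("pics/w6.png",im[:,:,::-1])
im=read_camera("side");cv2.imwrite("pics/s6.png",cv2.resize(im[120:280,260:420,::-1],None,fx=4,fy=4))
E
```

```text
t: 5.82
tcp_pos: [0.5127, 0.1571, 0.1252]
eef_rot: [0.999, 0.038, -0.0, 0.0]
force: [-0.7, -1.1, 0.8]
width: -0.0001
[0.51268761 0.15706798 0.12516492] [-0.65227379 -1.09304794  0.81738321]
```

View pics/w6.png

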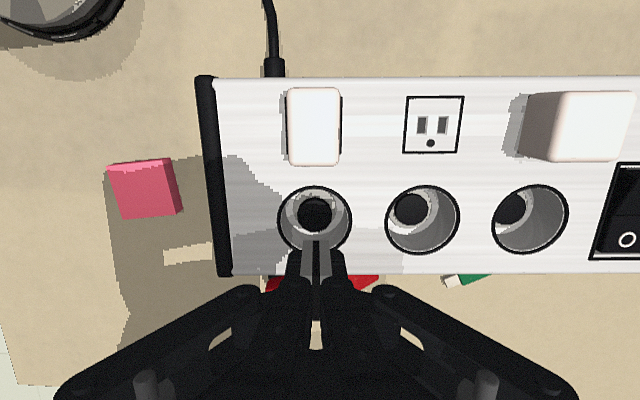

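View pics/s6.png

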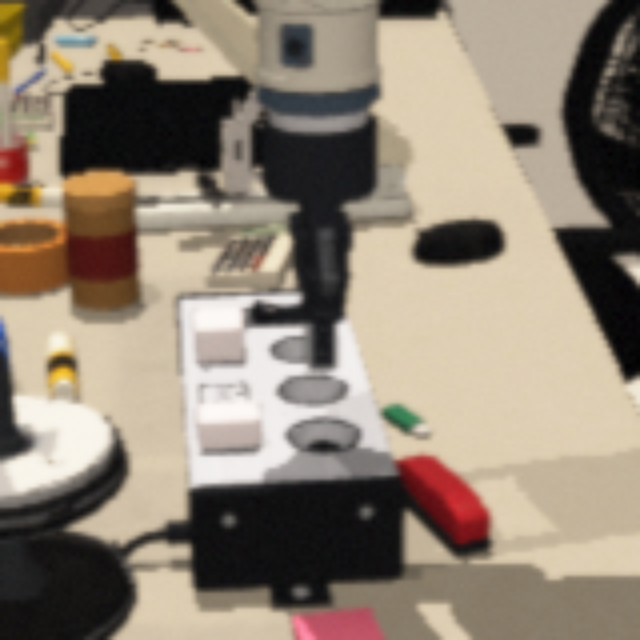

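The far end of the rocker is now up in the side view, so the unit is off. The left cap is still raised and the finger is centred over its well. Next I'll go down into it.

```bash
python3 -m jog '[{"jaw":0,"dx":0,"dy":0,"dz":25,"spin":0},{"jaw":0,"dx":0,"dy":0,"dz":20,"spin":0},{"jaw":0,"dx":0,"dy":0,"dz":8,"spin":0},{"jaw":0,"dx":0,"dy":0,"dz":0,"spin":0}]'; python3 -m jog '[{"jaw":0,"dx":0,"dy":0,"dz":4,"spin":0},{"jaw":0,"dx":0,"dy":0,"dz":4,"spin":0},{"jaw":0,"dx":0,"dy":0,"dz":0,"spin":0}]'
```

```text
t: 6.42
tcp_pos: [0.5129, 0.1563, 0.0721]
eef_rot: [0.999, 0.037, -0.0, 0.0]
force: [-0.2, 0.3, -0.0]
width: -0.0003
t: 6.8
tcp_pos: [0.5135, 0.1572, 0.0647]
eef_rot: [0.999, 0.038, 0.0, -0.0]
force: [-0.4, -1.4, 2.3]
width: -0.0
```

```bash
python3 -m jog '[{"jaw":0,"dx":0,"dy":0,"dz":3,"spin":0},{"jaw":0,"dx":0,"dy":0,"dz":3,"spin":0},{"jaw":0,"dx":0,"dy":0,"dz":0,"spin":0}]'; python3 -m jog '[{"jaw":0,"dx":0,"dy":0,"dz":3,"spin":0},{"jaw":0,"dx":0,"dy":0,"dz":2,"spin":0},{"jaw":0,"dx":0,"dy":0,"dz":0,"spin":0}]'; python3 -m jog '[{"jaw":0,"dx":0,"dy":0,"dz":1,"spin":0},{"jaw":0,"dx":0,"dy":0,"dz":0,"spin":0}]'
```

```text
t: 7.18
tcp_pos: [0.5125, 0.1571, 0.0578]
eef_rot: [0.999, 0.038, -0.001, 0.0]
force: [0.7, 0.3, -0.2]
width: 0.0
t: 7.55
tcp_pos: [0.5129, 0.1571, 0.0532]
eef_rot: [0.999, 0.038, -0.0, 0.0]
force: [-0.4, -0.1, -0.7]
width: -0.0003
t: 7.8
tcp_pos: [0.513, 0.1571, 0.053]
eef_rot: [0.999, 0.038, 0.0, -0.0]
force: [-2.8, -1.1, 8.7]
width: -0.0001
```

```bash
python3 -m jog '[{"jaw":0,"dx":0,"dy":0,"dz":-25,"spin":0},{"jaw":0,"dx":0,"dy":0,"dz":-30,"spin":0},{"jaw":0,"dx":0,"dy":0,"dz":-20,"spin":0},{"jaw":0,"dx":0,"dy":0,"dz":0,"spin":0}]'; python3 -m jog '[{"jaw":0,"dx":0,"dy":55,"dz":0,"spin":0},{"jaw":0,"dx":0,"dy":55,"dz":0,"spin":0},{"jaw":0,"dx":0,"dy":55,"dz":0,"spin":0},{"jaw":0,"dx":14,"dy":55,"dz":0,"spin":0},{"jaw":0,"dx":14,"dy":0,"dz":0,"spin":0},{"jaw":0,"dx":0,"dy":0,"dz":0,"spin":0},{"jaw":0,"dx":0,"dy":0,"dz":0,"spin":0}]'; python3 - <<'E'
from h import *
s=get_state();print(s["tcp_pos"],s["force"])
im=read_camera("wrist");cv2.imwrite("pics/w7.png",im[:,:,::-1])
im=read_camera("side");cv2.imwrite("pics/s7.png",cv2.resize(im[120:280,260:420,::-1],None,fx=4,fy=4))
E
```

```text
t: 8.3
tcp_pos: [0.5141, 0.1574, 0.1286]
eef_rot: [0.999, 0.038, 0.002, -0.0]
force: [0.5, -0.2, -0.8]
width: -0.0002
t: 9.18
tcp_pos: [0.5565, -0.0588, 0.1265]
eef_rot: [0.999, 0.038, -0.001, -0.0]
force: [0.1, 0.3, 0.5]
width: -0.0004
[ 0.55650327 -0.05881337  0.12653193] [0.05754832 0.34538729 0.50217745]
```

View pics/w7.png

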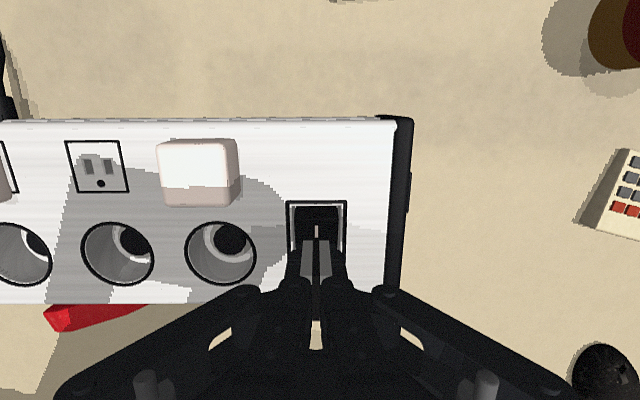

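View pics/s7.png

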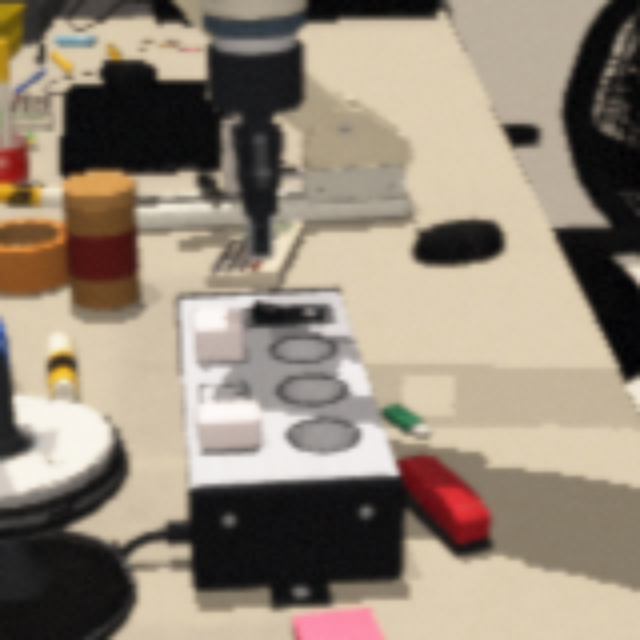

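The left well's cap is no longer visible in the side view, so it's home. The rocker is still off, with its far end up. Now I'll press the far end.

```bash
python3 -m jog '[{"jaw":0,"dx":1,"dy":1,"dz":20,"spin":0},{"jaw":0,"dx":0,"dy":0,"dz":16,"spin":0},{"jaw":0,"dx":0,"dy":0,"dz":6,"spin":0},{"jaw":0,"dx":0,"dy":0,"dz":0,"spin":0}]'; python3 -m jog '[{"jaw":0,"dx":0,"dy":0,"dz":3,"spin":0},{"jaw":0,"dx":0,"dy":0,"dz":3,"spin":0},{"jaw":0,"dx":0,"dy":0,"dz":0,"spin":0}]'
```

```text
t: 9.78
tcp_pos: [0.5581, -0.0607, 0.085]
eef_rot: [0.999, 0.038, -0.001, -0.0]
force: [-1.2, 1.4, 1.5]
width: 0.0001
t: 10.15
tcp_pos: [0.5585, -0.0612, 0.0792]
eef_rot: [0.999, 0.038, -0.0, 0.0]
force: [-0.5, -0.8, 0.5]
width: 0.0002
```

```bash
python3 -m jog '[{"jaw":0,"dx":0,"dy":0,"dz":2,"spin":0},{"jaw":0,"dx":0,"dy":0,"dz":1,"spin":0},{"jaw":0,"dx":0,"dy":0,"dz":1,"spin":0},{"jaw":0,"dx":0,"dy":0,"dz":0,"spin":0}]'
```

```text
t: 10.65
tcp_pos: [0.5587, -0.0612, 0.0769]
eef_rot: [0.999, 0.038, 0.0, 0.0]
force: [-5.2, 0.5, 17.1]
width: -0.0001
```

It bottomed at the same height (z = 0.077) and 17 N. I'll lift, back off and check.

```bash
python3 -m jog '[{"jaw":0,"dx":0,"dy":0,"dz":-30,"spin":0},{"jaw":0,"dx":0,"dy":0,"dz":-40,"spin":0},{"jaw":0,"dx":-35,"dy":-20,"dz":-45,"spin":0},{"jaw":0,"dx":-35,"dy":-40,"dz":-25,"spin":0},{"jaw":0,"dx":-30,"dy":0,"dz":-25,"spin":0},{"jaw":0,"dx":0,"dy":0,"dz":0,"spin":0},{"jaw":0,"dx":0,"dy":0,"dz":0,"spin":0}]'; python3 - <<'E'
from h import *
s=get_state();print(s["tcp_pos"],s["force"])
im=read_camera("wrist");cv2.imwrite("pics/w8.png",im[:,:,::-1])
im=read_camera("side");cv2.imwrite("pics/s8.png",cv2.resize(im[120:280,260:420,::-1],None,fx=4,fy=4))
E
```

```text
t: 11.52
tcp_pos: [0.455, -0.0089, 0.2403]
eef_rot: [0.999, 0.038, 0.0, 0.0]
force: [0.2, 0.6, -0.2]
width: -0.0003
[ 0.45496888 -0.00888958  0.24026186] [ 0.16946224  0.63702751 -0.21890175]
```

View pics/w8.png

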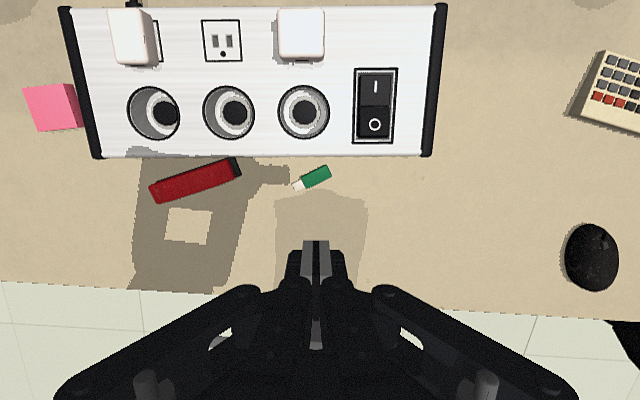

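View pics/s8.png

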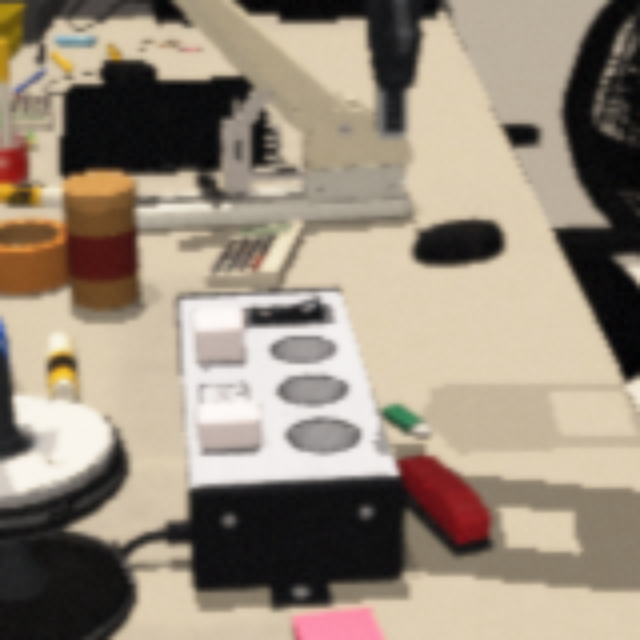

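The near end of the rocker is up again, so the unit is on. All three caps are hidden in the side view, so they're down, and the chargers and other things haven't moved.

```bash
python3 -c "
from bench import *
job_done(); print(get_state()['t'])"
```

```text
the job is handed in; nothing more can be done
the job is handed in; nothing more can be done
```

I switched the power unit off at the rocker's near end, pressed the tripped breaker home, then switched the unit back on at the far end and handed the job in. The tripped breaker was the one in the left well, at y = +105 mm. The last clock reading, just before the final camera checks, was about 11.5 s.

- **Rocker:** both presses bottomed at z = 0.077 m, with 19 N on the near end and 17 N on the far end. The side camera showed the rocker flip off, then on again.
- **Breaker:** the fingertip bottomed at z = 0.053 m, exactly the height for fully home. The last side picture no longer shows the left cap, and the other two stayed down.
- **Surroundings:** in the final pictures the chargers and the other visible things look unmoved, judged by eye rather than measured. The fingers are clear, and the force reading is just noise.
- **Problems:** my first two moves were refused because their rows left out some keys; the arm did not move. An early hover position was about 8 mm off because the arm hadn't settled, and I corrected it before pressing anything. Otherwise no check failed, and the top and wrist cameras agreed on the unit's position to about 1 mm.

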